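# Clear a syringe pump for the next syringe

### The arm

A 6-joint arm with a two-finger parallel gripper is mounted at the origin on a cart in front of the work surface, level with it; the furniture and walls round the work are solid. World frame = base frame: x ahead of the robot, y to its left, z up, the work surface at z = 0. Lengths are in m, angles in rad, forces in N, time in s.
With the tool pointing down it reaches from about 0.35 to 0.975 m from the base axis. Payload 4.9 kg.
Tool frame: the origin (TCP) lies midway between the tips of the shut fingers; the grasp point (between the pads) lies 19 mm behind it; y points along the fingers, x is the direction in which the jaws open and shut, and the axes are right-handed (so a half turn about y gives the same grasp; the last joint's range is limited). The gripper opens to 85 mm and grips with 20 to 120 N. Pads are 22 mm wide; open, the fingers measure 114 mm over their backs; the gripper's body (76 mm by 85 mm) begins 54 mm behind the grasp point. The pads swing forward as they close: fully open they stand 13 mm farther back than shut.
Start: joints at [1.051, 0.053, 1.613, -0, 1.476, -0.119], TCP at [0.244, 0.575, 0.231] pointing down, gripper open.
Joint ranges: [-3.01, 3.01], [-1.01, 2.22], [0.06, 2.58], [-1.02, 4.17], [0.09, 2.62], [-3.14, 3.14]. Speed limits (rad/s): [2.57, 2.57, 3.14, 3.14, 3.14, 3.14].

### API

Orientations are given as a unit quaternion [w, x, y, z].
In Python, from plant import ctrl, capture, calibration gives the robot as it stands.
- The arm moves only by the tool send_rows, never from a script. Its argument "motion" is a list of rows, each an object with "xyz": the shift along the world's x, y, z in m, a list of three; "rot": the turn, a rotation vector about the world's x, y, z in degrees, a list of three; "grip": the opening, from 0 (shut) to 1 (fully open). A call has 1 to 8 rows; each row is the pose to reach, as a shift and turn from the pose commanded when the call began; what a row does not reach only later rows make up. A row lasts 1/10 s, in which the tool goes at most 50 mm and 8.59 degrees, less where a joint would pass 70% of its speed; a pose out of reach is approached as far as the arm can. A call with a gripper value outside its range is refused whole. The fingers move at their own pace and stop on an object; "force" is the grip in N (left out, the last holds). Time passes only in rows, so rows that repeat a pose let the fingers close. It gives the time, the measured TCP pose, the force and the opening at its end, in the units of the state.
- ctrl.get_obs(): the state, without advancing time (a new reading comes with each control period).
- capture(name): name is "side" or "top" or "wrist"; returns (picture, depth): 420x560x3 uint8, red, green, blue; 420x560 float32, m along the optical axis (not along the pixel's ray), 0 where there is no reading.
- calibration(name): a dict with "camera_matrix" (3x3 intrinsics, pixels), "dist_coeffs" ([k1, k2, p1, p2, k3] as OpenCV has them; the pictures are not rectified), "position" and "orientation" of the camera in the world. Camera axes: x right, y down, z forward; pixel columns grow to the right and rows downward; lengths in m; the calibration is good to about 2 mm. A picture is of the moment at which its call begins: read the wrist's pose just before it. calibration takes no time and is no camera call; for the wrist camera it gives the pose at the moment of the call.
- ctrl.sign_off(): hands the job in, once; it reports no verdict.
The state is a dict: "time": time; "q": joint angles; "joint_vel": joint speeds; "joint_torque": joint torques, N m; "tcp_pos": TCP position; "ee_rot": TCP orientation; "ft_force": force on the tool from outside, world axes, zero at the start; "wrist_torque": the same for the moment, N m; "opening": opening from 0.0 (shut) to 1.0 (fully open).
Only numpy, scipy, OpenCV 4.12 (cv2) and the standard library are available. Lean on these libraries where they do the work, as an engineer would, in place of code of your own. Each camera call takes 0.05 s, during which the arm holds its last target.

### The job

Get the syringe pump ready for the filled syringe lying in front of it: push the retainer arm's knob aside until the arm meets its open stop, and hold the blue release button on the pusher block fully down with a fingertip while you slide the block all the way back to its end stop at the drive housing. Let the button spring up only once the block is home. Only push and press, without gripping or forcing anything on the pump, and leave the syringe, beaker, bottle and vial where they are.

Things in the scene. Friction and masses are not known exactly. Their poses are not given: they have to be found in the camera images.
- pump: grey syringe pump, fixed, 108 mm (x) by 260 mm (y). Origin: centre of its underside on the worktop; z up, +x roughly away from the robot, +y to its aluminium V cradle (y 98 to 122 mm, 80 mm in x, 61 mm high). Drive housing at the -y end, 58 mm long, 61 mm high, dark keypad on top. Between them a dark pusher block (74 mm in x, 40 mm in y, top at 63 mm) rides on rods and a lead screw along y
- pusher (a joint): travel of the pusher block, m: 0 forward, 0.090 at its end stop (rubber bumpers by the drive housing); grows along the pump's -y. At value v the block's centre is at y = 42 mm - v in the pump frame. Slides with 1 to 2 N while the release button is fully down; with the button up a half-nut sits in the lead screw's thread (5 mm pitch) and the block cannot slide back (forward it ratchets at about 5 N)
- release (a joint): how far the blue release button is pressed, m: 0 up, 0.005 fully down. Spring return; starts to move at about 4 N, bottoms at about 5.5 N. The half-nut is clear of the thread only beyond 0.003; let go, it springs up into the thread and may draw the block up to 3 mm further back (it reads 0 to 0.002 when not pressed)
- button_top (a point): centre of the blue release button's top face on the pusher block; moves with block and button. 71 mm above the worktop when up, 8 mm proud of the block. Button 34 mm (pump x) by 24 mm (pump y). On its pump -y side the block has a fixed ribbed thumb rest, 50 mm wide, 9 mm thick, top 11 mm above the button, face 16.5 mm from the button's centre: a fingertip on the button can push against it
- retainer (a joint): swing of the retainer arm, rad: 0 with the arm straight across the cradle, 1.45 at its open stop. Grows clockwise seen from above: the knob goes from the robot's side of the cradle out beyond the pump's +y end. Light friction (about 0.6 N at the knob); stays where it is left
- retainer_knob (a point): a point on the axis of the upright black knob at the free end of the retainer arm (flat steel bar, top 70 mm above the worktop). Knob 14 mm diameter, from 70 to 96 mm above the worktop; this point is 85 mm above the worktop
- retainer_pivot (a point): point on the vertical pivot axis of the retainer arm, at the same height as the knob point and 54 mm from it; in the pump frame at x = 28 mm, y = 110 mm
- syringe: loose filled 20 ml syringe with a red cap, lying along its own y axis in front of the pump, 20 mm diameter, flange 36 mm wide, 132 mm long (49 mm to its -y side, 83 mm to its +y); origin on the worktop under its axis. To be left where it is
- beaker: loose clear 100 ml beaker, 56 mm diameter, 68 mm high, behind the drive housing; origin at the centre of its underside. To be left where it is
- bottle: loose 50 ml bottle with an orange cap, 45 mm diameter, 93 mm high, behind the pump; origin at the centre of its underside. To be left where it is
- vial: loose small vial with a black cap, 25 mm diameter, 50 mm high, close in front of the pump; origin at the centre of its underside. To be left where it is

How it is judged:
On the way, in this order (a step that is already met when the one before it is completed fails the run):
1. the release button is held down (value of joint release above 0.0035 m and value of joint pusher below 0.06 m), for 0.1 s.
2. the pusher block reaches its end stop with the button still down (value of joint release above 0.0025 m and value of joint pusher above 0.0875 m), for 0.1 s.
At the end, for the whole second after the job is handed in: the pusher block is within 3 mm of its end stop, the release button is up (pressed less than 2 mm), the retainer arm is open to at least 1.25 rad of its 1.45 rad and at rest, and the syringe is at rest (value of joint pusher above 0.087 m and value of joint release below 0.002 m and value of joint retainer above 1.25 rad and velocity of joint retainer below 0.05 rad/s and linear speed of syringe below 0.02 m/s); the robot touches nothing.
It fails at once if the pump is gripped or forced (more than 40 N between the fingers and the pump) (contact force between the fingers and pump above 40 N).
It fails at once if the syringe, beaker, bottle or vial is moved more than 15 mm or lifted (distance of any of syringe, beaker, bottle, vial from where it was at the start of the episode above 0.015 m).
It also fails if it takes over 43 s, if anything falls off the work surface, if the arm or the gripper's body presses on something with over 40 N, if the wrist force passes 120 N, or if a joint passes its speed limit or range.

## Working session

There is one attempt and no reset: what is moved stays moved. The work goes in short steps, Python scripts to look and compute and a tool call to move; the robot and the scene stay as the last step left them, time stands still between calls to the robot, and variables do not carry over. Pictures are saved under pics/ and viewed, and the job is handed in when it is done.

Besides the shell and the picture viewer there is one more tool, called as a command line: name --argument value ..., lists and objects as JSON in quotes. send_rows: Moves the arm, as the interface text tells. Its arguments: {"type":"object","properties":{"motion":{"type":"array","items":{"type":"object","properties":{"xyz":{"type":"array","items":{"type":"number"}},"rot":{"type":"array","items":{"type":"number"}},"grip":{"type":"number"}}}},"force":{"type":"number"}},"required":["motion"]}

```bash
ls; mkdir -p pics; python3 - <<'E'
from plant import ctrl, capture, calibration
import cv2, numpy as np
o=ctrl.get_obs(); print(o)
for n in ("side","top","wrist"):
    c=calibration(n); print(n,c)
    p,d=capture(n); cv2.imwrite(f"pics/{n}0.png",p[:,:,::-1]); np.savez(f"pics/{n}0.npz",p=p,d=d,**{k:np.array(v) for k,v in c.items()})
E
```

```text
pics
{'time': 0.0, 'q': array([ 1.05100013e+00,  5.33425961e-02,  1.61430516e+00,  1.21701933e-05,
        1.47597159e+00, -1.18995569e-01]), 'joint_vel': array([ 0.00086162,  0.00022789, -0.00043055, -0.00030404, -0.00165278,
        0.00080628]), 'joint_torque': array([ 1.97557201e-04, -3.93692529e+01, -3.70175064e+01, -1.88415252e-04,
        6.98703006e-03, -2.79246215e-06]), 'tcp_pos': array([0.24353133, 0.57492918, 0.23006518]), 'ee_rot': array([-0.5892061 ,  0.58984236,  0.38982005, -0.39110418]), 'ft_force': array([-0.24611825, -0.16017276, -0.38354689]), 'wrist_torque': array([ 0.00308331,  0.02628211, -0.02548207]), 'opening': 0.9963629353520095}
side {'camera_matrix': array([[406.40799941,   0.        , 281.17173664],
       [  0.        , 406.40799941, 215.5313554 ],
       [  0.        ,   0.        ,   1.        ]]), 'dist_coeffs': array([-0.03598346,  0.        ,  0.        ,  0.        ,  0.        ]), 'position': array([ 0.28756007, -0.47402408,  0.47891695]), 'orientation': array([-0.50274848,  0.85048572, -0.13623523,  0.07319818])}
top {'camera_matrix': array([[514.96251684,   0.        , 282.09924557],
       [  0.        , 514.96251684, 209.60940094],
       [  0.        ,   0.        ,   1.        ]]), 'dist_coeffs': array([-0.12498117,  0.        ,  0.        ,  0.        ,  0.        ]), 'position': array([0.40643827, 0.21847015, 0.91794985]), 'orientation': array([-0.03574897,  0.70771065, -0.70513483,  0.02554445])}
wrist {'camera_matrix': array([[291.96979102,   0.        , 278.83686673],
       [  0.        , 291.96979102, 208.94565134],
       [  0.        ,   0.        ,   1.        ]]), 'dist_coeffs': array([-0.00849341,  0.        ,  0.        ,  0.        ,  0.        ]), 'position': array([0.18209649, 0.60231542, 0.37219315]), 'orientation': array([0.11064518, 0.82646414, 0.54737605, 0.07137312])}
```

View pics/side0.png

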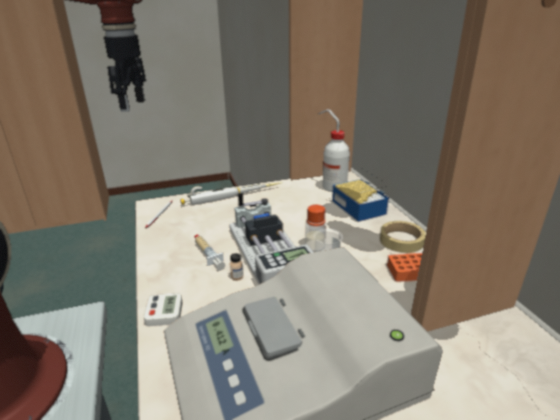

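View pics/top0.png

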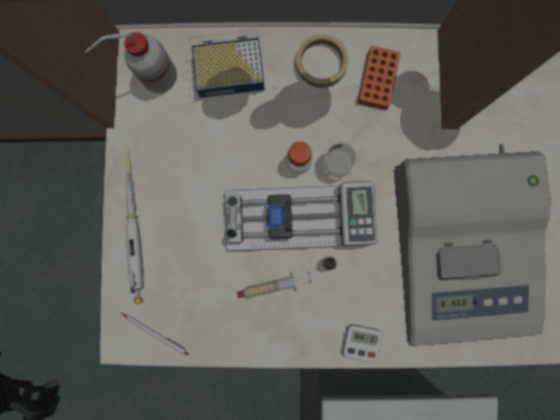

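View pics/wrist0.png

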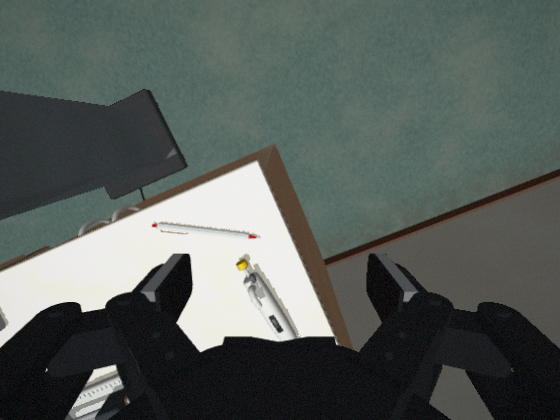

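The top view shows the pump at about (300,217), with its cradle on the left (world +y), the blue button at about (279,215) and the syringe at (275,287). The vial is at (329,263), the beaker at (338,160) and the bottle at (300,155). I'll zoom in to measure.

```bash
cat > h.py <<'E'
import numpy as np, cv2
from scipy.spatial.transform import Rotation as R
def load(f): return dict(np.load(f))
def ray(c,uv):
    n=cv2.undistortPoints(np.array(uv,float).reshape(-1,1,2),c['camera_matrix'],c['dist_coeffs']).reshape(-1,2)
    q=c['orientation']; r=R.from_quat([q[1],q[2],q[3],q[0]])
    return r.apply(np.c_[n,np.ones(len(n))])
def plane(c,uv,z):
    d=ray(c,uv); p=c['position']; return p+d*((z-p[2])/d[:,2])[:,None]
def proj(c,P):
    q=c['orientation']; r=R.from_quat([q[1],q[2],q[3],q[0]]).inv()
    X=r.apply(np.atleast_2d(P)-c['position'])
    return cv2.projectPoints(X,np.zeros(3),np.zeros(3),c['camera_matrix'],c['dist_coeffs'])[0].reshape(-1,2)
E
python3 - <<'E'
import cv2
from h import *
for n,(x0,y0,w,h) in {"top":(210,130,180,180),"side":(180,160,180,140)}.items():
    c=load(f"pics/{n}0.npz"); im=c['p'][y0:y0+h,x0:x0+w,::-1]
    s=600/h if n=="top" else 4.2
    im=cv2.resize(im,None,fx=s,fy=s,interpolation=cv2.INTER_CUBIC); print(s)
    cv2.imwrite(f"pics/{n}0z.png",im)
E
```

```text
3.3333333333333335
4.2
```

View pics/top0z.png

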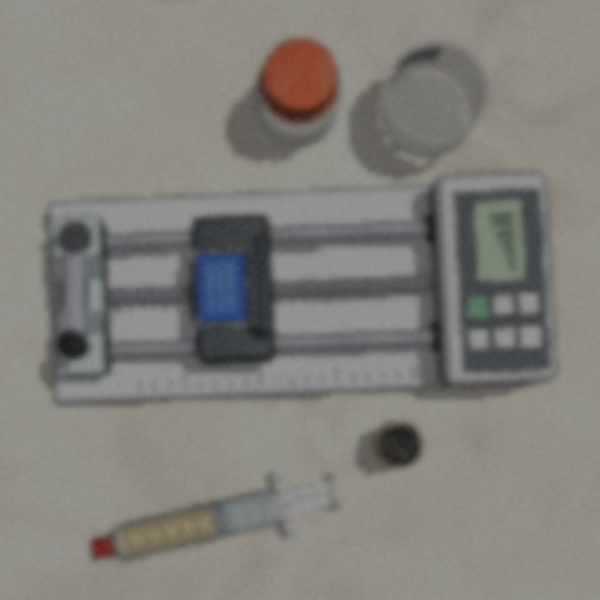

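View pics/side0z.png

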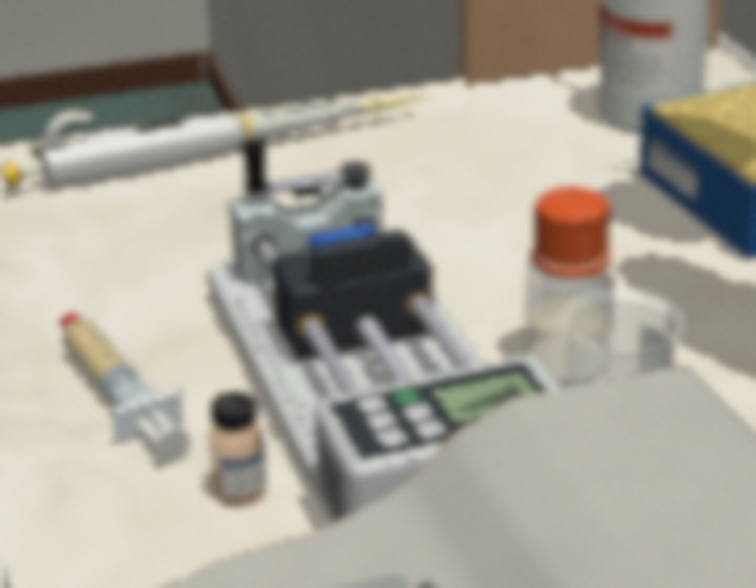

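```bash
python3 - <<'E'
from h import *
c=load("pics/top0.npz"); s=load("pics/side0.npz")
p=c['p'].astype(int)
m=((p[...,2]>p[...,0]+40)&(p[...,2]>p[...,1]+25)).astype(np.uint8); m[:, :250]=0; m[:,320:]=0; m[:150]=0; m[280:]=0
v,u=np.nonzero(m); print("blue",len(u),u.mean(),v.mean(),u.min(),u.max(),v.min(),v.max(), "depth", np.median(c['d'][m>0]))
print("button",plane(c,[[u.mean(),v.mean()]],0.071), "rect",cv2.minAreaRect(np.c_[u,v].astype(np.float32)))
Z=lambda x,y:[210+(x+.5)/3.3333-.5,130+(y+.5)/3.3333-.5]
W=lambda x,y,z:plane(c,[Z(x,y)],z)[0].round(4)
def dz(x,y):
    a=Z(x,y); i,j=int(round(a[1])),int(round(a[0])); dd=np.median(c['d'][i-1:i+2,j-1:j+2]); d=ray(c,[a])[0]
    n=cv2.undistortPoints(np.array([[a]]),c['camera_matrix'],c['dist_coeffs'])
    return (c['position']+d*dd).round(4)
print("knob",W(72,345,.096),dz(72,345)); print("pivot",W(75,238,.08),dz(75,238))
for nm,x,y,z in [("base BL",55,402,0.012),("base TL",48,203,.012),("hous TR",548,176,.061),("hous BR",553,380,.061),("hous TL",440,180,.061),("hous BL",446,384,.061),
 ("block TL",197,217,.063),("block TR",268,217,.063),("block BL",199,360,.063),("block BR",271,360,.063),("vial",401,443,.05),("bottle",299,80,.093),("beaker",425,112,.068),("cap",102,547,.01),("flange",278,505,.01),("plunger end",334,492,.01)]:
    print(nm,W(x,y,z),dz(x,y))
E
```

```text
blue 286 275.8041958041958 215.6118881118881 269 283 206 225 depth 0.8521431
button [[0.47007329 0.24120631 0.071     ]] rect ((276.0, 215.5), (19.0, 14.0), 90.0)
knob [0.4398 0.3117 0.096 ] [0.4399 0.3121 0.0931]
pivot [0.4931 0.3127 0.08  ] [0.4942 0.3139 0.0694]
base BL [0.413  0.3299 0.012 ] [ 0.4131  0.3317 -0.0022]
base TL [0.5189 0.3351 0.012 ] [ 0.5206  0.3368 -0.0017]
hous TR [0.5272 0.0766 0.061 ] [ 0.5363  0.0659 -0.0036]
hous BR [0.4245 0.0752 0.061 ] [ 0.4258  0.0646 -0.0023]
hous TL [0.525  0.1312 0.061 ] [0.5254 0.1309 0.0574]
hous BL [0.4224 0.1288 0.061 ] [0.423  0.1256 0.0302]
block TL [0.5056 0.2534 0.063 ] [0.5063 0.2537 0.0566]
block TR [0.5057 0.2178 0.063 ] [0.5064 0.2178 0.0568]
block BL [0.4339 0.2519 0.063 ] [0.4354 0.2538 0.0168]
block BR [0.4341 0.2161 0.063 ] [0.4356 0.216  0.0168]
vial [0.3929 0.1504 0.05  ] [0.3929 0.1503 0.0486]
bottle [0.5695 0.2029 0.093 ] [0.5704 0.2028 0.0887]
beaker [0.5584 0.1392 0.068 ] [ 0.5708  0.1327 -0.0014]
cap [0.3369 0.3046 0.01  ] [0.3372 0.3043 0.0129]
flange [0.3595 0.212  0.01  ] [0.3599 0.2121 0.0165]
plunger end [0.3665 0.1826 0.01  ] [0.3667 0.1828 0.0151]
```

```bash
python3 - <<'E'
from h import *
c=load("pics/top0.npz"); s=load("pics/side0.npz")
# knob two-view triangulation: top pixel vs side knob-top pixel
Zt=lambda x,y:[210+(x+.5)/3.3333-.5,130+(y+.5)/3.3333-.5]
Zs=lambda x,y:[180+(x+.5)/4.2-.5,160+(y+.5)/4.2-.5]
def tri(a,b):
    d1=ray(c,[a])[0];d2=ray(s,[b])[0];A=np.c_[d1,-d2];t=np.linalg.lstsq(A,s['position']-c['position'],rcond=None)[0]
    p1=c['position']+t[0]*d1;p2=s['position']+t[1]*d2;return (p1+p2)/2,np.linalg.norm(p1-p2)
print("knob",tri(Zt(72,345),Zs(256,142)))
print("pivot",tri(Zt(75,238),Zs(355,170)))
print("vial",tri(Zt(401,443),Zs(234,405)));print("bottle",tri(Zt(299,78),Zs(574,200)))
# rods: dark line centers in top zoom
for y in[(110,245,195,238),(275,233,430,226),(110,297,195,294),(275,289,430,283),(110,351,195,347),(275,344,430,336)]:
    a=plane(c,[Zt(*y[:2]),Zt(*y[2:])],.04); d=a[0]-a[1]; print("rod yaw",np.degrees(np.arctan2(-d[0],d[1])),a[:,0])
from plant import ctrl
q=ctrl.get_obs()['ee_rot'];print(R.from_quat([q[1],q[2],q[3],q[0]]).as_matrix().round(3))
E
```

```text
knob (array([0.44083297, 0.31162185, 0.09534031]), np.float64(0.0020398382830395956))
pivot (array([0.49449343, 0.31387864, 0.06921131]), np.float64(0.0005559325501663724))
vial (array([0.39257564, 0.15028268, 0.04729079]), np.float64(0.0005700883492146772))
bottle (array([0.57240279, 0.20232743, 0.09281994]), np.float64(0.0038116766582589616))
rod yaw 4.877471717058301 [0.49366203 0.49739836]
rod yaw 2.7752583592372533 [0.50009712 0.50396309]
rod yaw 2.2232323556922884 [0.46682468 0.46852059]
rod yaw 2.394261970880636 [0.47122481 0.4745496 ]
rod yaw 2.939643168000089 [0.4390927  0.44133025]
rod yaw 3.1235037224037945 [0.44301809 0.44734636]
[[ 0.39  -0.001 -0.921]
 [ 0.921 -0.001  0.39 ]
 [-0.002 -1.     0.   ]]
```

send_rows --motion '[{"xyz": [0.02,-0.03,-0.008],"rot": [0,0,4],"grip": 0},{"xyz": [0.045,-0.067,-0.018],"rot": [0,0,9],"grip": 0},{"xyz": [0.07,-0.105,-0.028],"rot": [0,0,14],"grip": 0},{"xyz": [0.095,-0.142,-0.038],"rot": [0,0,19],"grip": 0},{"xyz": [0.12,-0.18,-0.048],"rot": [0,0,23],"grip": 0},{"xyz": [0.145,-0.217,-0.058],"rot": [0,0,25.7],"grip": 0},{"xyz": [0.17,-0.255,-0.07],"rot": [0,0,25.7],"grip": 0},{"xyz": [0.198,-0.296,-0.08],"rot": [0,0,25.7],"grip": 0}]' --force 60

```text
time: 0.95
tcp_pos: [0.4417, 0.2784, 0.1506]
ee_rot: [0.488, -0.488, -0.512, 0.512]
ft_force: [1.2, 0.1, 0.2]
opening: 0.003
```

```bash
python3 - <<'E'
from plant import ctrl, capture, calibration
import cv2, numpy as np
o=ctrl.get_obs(); print(o['time'],o['tcp_pos'],o['opening'],o['ft_force'],o['q'])
for n in ("side","top","wrist"):
    c=calibration(n)
    p,d=capture(n); cv2.imwrite(f"pics/{n}1.png",p[:,:,::-1]); np.savez(f"pics/{n}1.npz",p=p,d=d,**{k:np.array(v) for k,v in c.items()})
E
```

```text
0.95 [0.44168739 0.27835448 0.15061179] 0.0034153515082631144 [1.22888979 0.07320895 0.18241404] [ 4.19635921e-01 -1.31189376e-01  1.92919162e+00  1.75855894e-04
  1.34400061e+00 -1.19957719e+00]
```

View pics/wrist1.png

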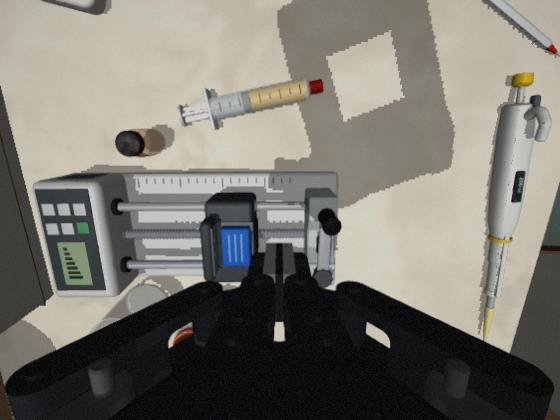

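View pics/side1.png

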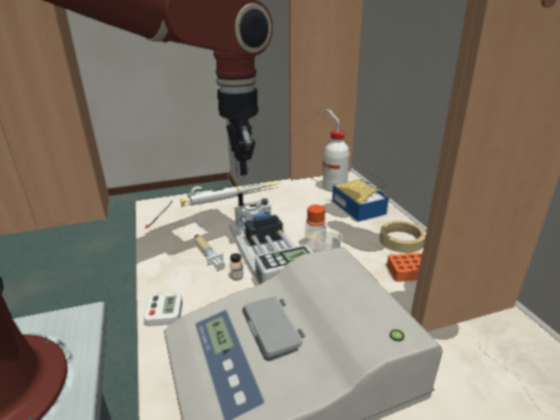

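```bash
python3 - <<'E'
from h import *
c=load("pics/wrist1.npz"); print(c['position'])
p=c['p'].astype(int)
m=((p[...,2]>p[...,0]+50)&(p[...,2]>p[...,1]+40)); m[:200]=0;m[290:]=0;m[:,:190]=0;m[:,270:]=0
v,u=np.nonzero(m); print(u.min(),u.max(),v.min(),v.max())
w=plane(c,np.c_[u,v],.071); print("blue z.071 mean",w.mean(0),"min",w.min(0),"max",w.max(0), "minarea",cv2.minAreaRect((w[:,:2]*1000).astype(np.float32)))
im=cv2.resize(c['p'][180:300,180:360,::-1],None,fx=4.4,fy=4.4,interpolation=cv2.INTER_CUBIC); cv2.imwrite("pics/wrist1z.png",im)
o=proj(c,[[.4417,.2784,.1506],[.4417,.2884,.1506],[.4417,.2684,.1506]]); print("tcp px",o)
print(p[140:215:6, 60], c['d'][240:262:3,270:300:6])
E
```

```text
[0.37641455 0.27441529 0.29161253]
220 250 227 266
blue z.071 mean [0.46869677 0.24206907 0.071     ] min [0.45193688 0.2297249  0.071     ] max [0.48608078 0.25409061 0.071     ] minarea ((468.7303161621094, 242.12457275390625), (33.930904388427734, 23.800098419189453), 2.4558870792388916)
tcp px [[282.37710932 259.85597365]
 [301.41285445 260.59395681]
 [263.32311484 259.11360284]]
[[201 194 178]
 [200 193 178]
 [202 196 183]
 [201 198 181]
 [202 197 181]
 [201 194 179]
 [128 124 117]
 [128 131 127]
 [153 156 154]
 [ 55  60  64]
 [ 54  59  63]
 [176 181 179]
 [175 180 177]] [[0.2907475  0.2916638  0.29172167 0.29020008 0.2915613 ]
 [0.14606212 0.14632171 0.14576073 0.14685819 0.29271406]
 [0.1427287  0.14301768 0.14335759 0.14282955 0.29378003]
 [0.13998355 0.13963026 0.13960066 0.13911292 0.29364246]
 [0.1359686  0.13547993 0.13616273 0.13548262 0.14561929]
 [0.13321352 0.13176104 0.13202861 0.13262124 0.14234532]
 [0.12919003 0.12926593 0.12902111 0.13054332 0.13896984]
 [0.12693036 0.12768878 0.127408   0.12663837 0.13519196]]
```

View pics/wrist1z.png

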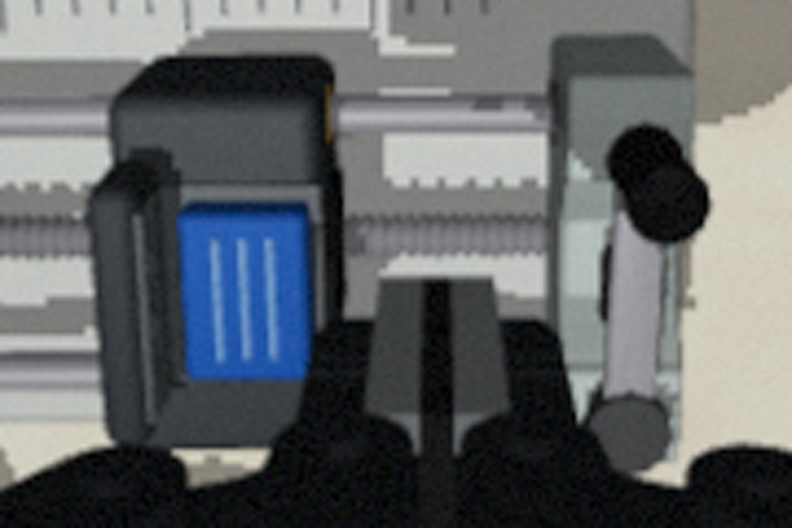

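The wrist view gives the button at (0.4687, 0.2421), 33.9 × 23.8 mm, with yaw about 2.5°, which agrees with the stated size. The shut fingertips are about 14 mm thick along pump y. Next I go down beside the knob, whose top is at about (331,226), on its -y side.

send_rows --motion '[{"xyz": [-0.004,-0.002,-0.035],"rot": [0,0,0],"grip": 0},{"xyz": [-0.007,-0.002,-0.071],"rot": [0,0,0],"grip": 0},{"xyz": [-0.007,0.006,-0.071],"rot": [0,0,0],"grip": 0},{"xyz": [-0.007,0.014,-0.071],"rot": [0,0,0],"grip": 0},{"xyz": [-0.008,0.02,-0.071],"rot": [0,0,0],"grip": 0},{"xyz": [-0.01,0.026,-0.071],"rot": [0,0,0],"grip": 0},{"xyz": [-0.0115,0.034,-0.071],"rot": [0,0,0],"grip": 0}]'

```text
time: 1.8
tcp_pos: [0.4308, 0.3154, 0.0823]
ee_rot: [-0.488, 0.488, 0.513, -0.511]
ft_force: [-0.6, -0.1, -0.4]
opening: 0.001
```

```bash
cat > snap.py <<'E'
import sys
from plant import ctrl, capture, calibration
import cv2, numpy as np
o=ctrl.get_obs(); print(o['time'],o['tcp_pos'].round(4),o['ft_force'].round(2))
for a in sys.argv[2:]:
    c=calibration(a); p,d=capture(a); cv2.imwrite(f"pics/{a}{sys.argv[1]}.png",p[:,:,::-1]); np.savez(f"pics/{a}{sys.argv[1]}.npz",p=p,d=d,**{k:np.array(v) for k,v in c.items()})
E
python3 snap.py 2 wrist
```

```text
1.8 [0.4308 0.3154 0.0823] [-0.6  -0.14 -0.39]
```

View pics/wrist2.png

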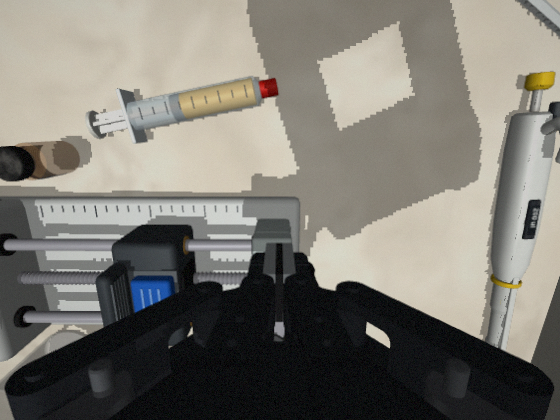

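send_rows --motion '[{"xyz": [0.001,0.008,0],"rot": [0,0,0],"grip": 0},{"xyz": [0.0034,0.0156,0],"rot": [0,0,0],"grip": 0},{"xyz": [0.0073,0.0225,0],"rot": [0,0,0],"grip": 0},{"xyz": [0.0123,0.0292,0],"rot": [0,0,0],"grip": 0},{"xyz": [0.018,0.0348,0],"rot": [0,0,0],"grip": 0},{"xyz": [0.0225,0.038,0],"rot": [0,0,0],"grip": 0},{"xyz": [0.0225,0.038,0],"rot": [0,0,0],"grip": 0}]'

```text
time: 2.55
tcp_pos: [0.4533, 0.3524, 0.0804]
ee_rot: [-0.488, 0.488, 0.512, -0.512]
ft_force: [0.4, -0.0, -0.2]
opening: 0.0
```

```bash
python3 snap.py 3 wrist top
```

```text
2.55 [0.4533 0.3524 0.0804] [ 0.41 -0.03 -0.23]
```

View pics/wrist3.png

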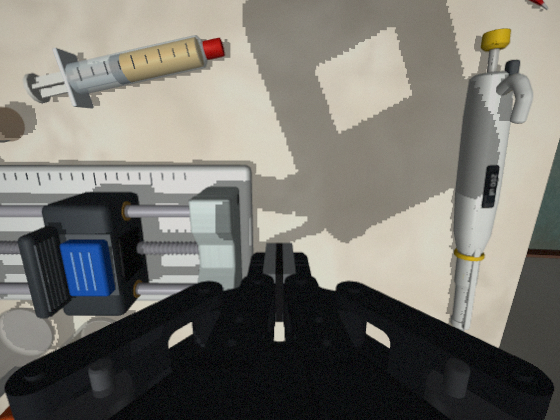

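View pics/top3.png

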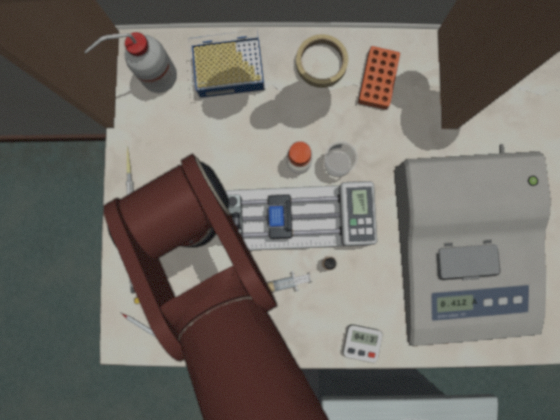

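The retainer arm has left the cradle, which is now clear at about (215,230) in the wrist view. I'll keep going towards the open stop in small steps.

send_rows --motion '[{"xyz": [0.003,0.002,0],"rot": [0,0,0],"grip": 0},{"xyz": [0.006,0.0045,0],"rot": [0,0,0],"grip": 0},{"xyz": [0.009,0.0065,0],"rot": [0,0,0],"grip": 0},{"xyz": [0.0115,0.0085,0],"rot": [0,0,0],"grip": 0},{"xyz": [0.0115,0.0085,0],"rot": [0,0,0],"grip": 0}]'

```text
time: 3.15
tcp_pos: [0.4645, 0.3608, 0.0806]
ee_rot: [-0.488, 0.488, 0.512, -0.512]
ft_force: [-1.0, 0.0, 0.1]
opening: -0.001
```

```bash
python3 snap.py 4 side; python3 -c "
import cv2;im=cv2.imread('pics/side4.png')[140:280,180:360];cv2.imwrite('pics/side4z.png',cv2.resize(im,None,fx=4.2,fy=4.2,interpolation=2))"
```

```text
3.15 [0.4645 0.3608 0.0806] [-1.01  0.03  0.06]
```

View pics/side4z.png

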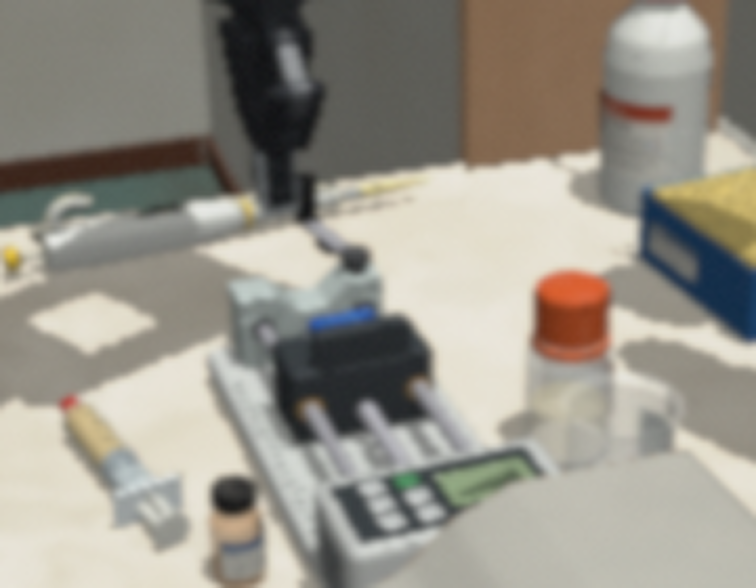

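The knob is at the +x side of the finger and the arm now points along +y. I'll push on in +x, gently, until the stop.

send_rows --motion '[{"xyz": [0.0015,0.0005,0],"rot": [0,0,0],"grip": 0},{"xyz": [0.003,0.001,0],"rot": [0,0,0],"grip": 0},{"xyz": [0.004,0.001,0],"rot": [0,0,0],"grip": 0},{"xyz": [0.004,0.001,0],"rot": [0,0,0],"grip": 0}]'

```text
time: 3.6
tcp_pos: [0.4681, 0.3615, 0.0805]
ee_rot: [-0.488, 0.488, 0.512, -0.512]
ft_force: [-0.6, 0.1, 0.6]
opening: 0.0
```

send_rows --motion '[{"xyz": [0.001,0,0],"rot": [0,0,0],"grip": 0},{"xyz": [0.002,0,0],"rot": [0,0,0],"grip": 0},{"xyz": [0.002,0,0],"rot": [0,0,0],"grip": 0}]'

```text
time: 3.9
tcp_pos: [0.4692, 0.3616, 0.0803]
ee_rot: [0.488, -0.487, -0.511, 0.512]
ft_force: [-4.5, 0.3, 1.8]
opening: -0.002
```

send_rows --motion '[{"xyz": [0.001,0,0],"rot": [0,0,0],"grip": 0},{"xyz": [0.001,0,0],"rot": [0,0,0],"grip": 0}]'

```text
time: 4.1
tcp_pos: [0.4693, 0.3616, 0.0802]
ee_rot: [0.489, -0.487, -0.511, 0.513]
ft_force: [-7.7, 1.0, 4.7]
opening: -0.0
```

The stop is met: the reaction rose from 0.6 to 7.7 N while x stalled at 0.469. I'll back off, lift and move over the button.

send_rows --motion '[{"xyz": [-0.015,0,0],"rot": [0,0,0],"grip": 0},{"xyz": [-0.022,-0.002,0.02],"rot": [0,0,0],"grip": 0},{"xyz": [-0.022,-0.01,0.055],"rot": [0,0,0],"grip": 0},{"xyz": [-0.015,-0.05,0.06],"rot": [0,0,0],"grip": 0},{"xyz": [-0.006,-0.09,0.055],"rot": [0,0,0],"grip": 0},{"xyz": [-0.001,-0.1216,0.045],"rot": [0,0,0],"grip": 0},{"xyz": [-0.001,-0.1216,0.03],"rot": [0,0,0],"grip": 0},{"xyz": [-0.001,-0.1216,0.03],"rot": [0,0,0],"grip": 0}]'

```text
time: 4.9
tcp_pos: [0.4684, 0.2388, 0.1081]
ee_rot: [0.489, -0.488, -0.51, 0.513]
ft_force: [-0.5, -0.7, -0.4]
opening: 0.001
```

```bash
python3 snap.py 5 wrist side top; python3 -c "
import cv2
im=cv2.imread('pics/side5.png')[140:280,180:360];cv2.imwrite('pics/side5z.png',cv2.resize(im,None,fx=4.2,fy=4.2,interpolation=2))"
```

```text
4.9 [0.4684 0.2388 0.1081] [-0.52 -0.69 -0.37]
```

View pics/wrist5.png

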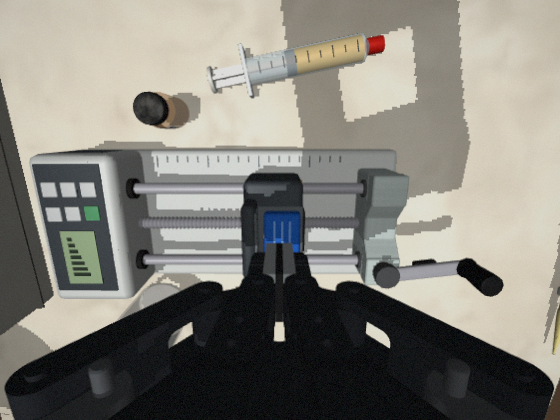

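View pics/side5z.png

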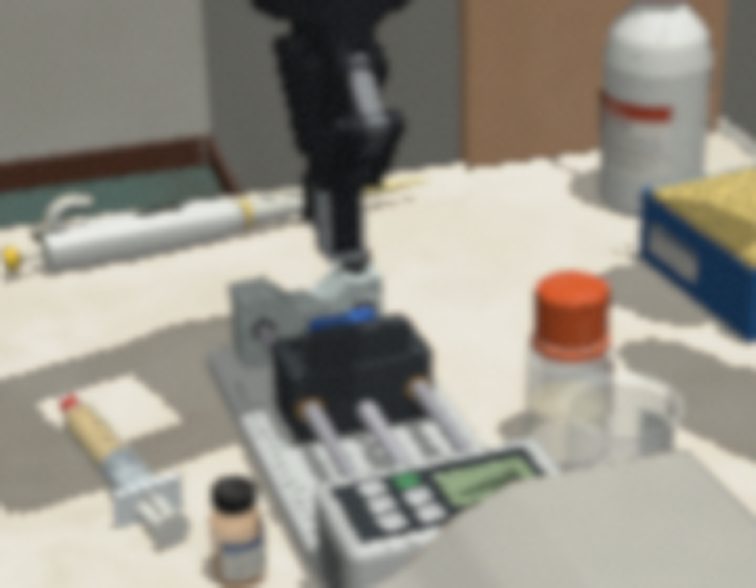

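View pics/top5.png

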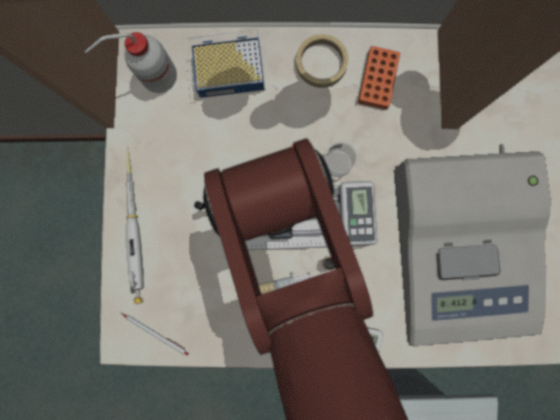

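The wrist view shows the retainer swung out to the +y side, with its knob at about (488,283). The tip is above the blue button at (283,232). Now I descend onto the button.

send_rows --motion '[{"xyz": [0,0,-0.018],"rot": [0,0,0],"grip": 0},{"xyz": [0,0,-0.034],"rot": [0,0,0],"grip": 0},{"xyz": [0,0,-0.037],"rot": [0,0,0],"grip": 0},{"xyz": [0,0,-0.039],"rot": [0,0,0],"grip": 0},{"xyz": [0,0,-0.039],"rot": [0,0,0],"grip": 0}]'

```text
time: 5.55
tcp_pos: [0.4704, 0.2405, 0.0722]
ee_rot: [-0.488, 0.488, 0.512, -0.512]
ft_force: [0.3, 0.2, -0.3]
opening: 0.001
```

send_rows --motion '[{"xyz": [0,0,-0.0015],"rot": [0,0,0],"grip": 0},{"xyz": [0,0,-0.003],"rot": [0,0,0],"grip": 0},{"xyz": [0,0,-0.0045],"rot": [0,0,0],"grip": 0},{"xyz": [0,0,-0.006],"rot": [0,0,0],"grip": 0},{"xyz": [0,0,-0.006],"rot": [0,0,0],"grip": 0}]'

```text
time: 6.05
tcp_pos: [0.4709, 0.2402, 0.0663]
ee_rot: [-0.488, 0.488, 0.512, -0.511]
ft_force: [-0.2, 0.9, 4.7]
opening: -0.004
```

send_rows --motion '[{"xyz": [0,0,-0.001],"rot": [0,0,0],"grip": 0},{"xyz": [0,0,-0.002],"rot": [0,0,0],"grip": 0},{"xyz": [0,0,-0.002],"rot": [0,0,0],"grip": 0}]'

```text
time: 6.35
tcp_pos: [0.4709, 0.2403, 0.0659]
ee_rot: [-0.488, 0.488, 0.512, -0.511]
ft_force: [-3.8, -0.3, 15.3]
opening: 0.0
```

The button has bottomed: z stalled at 0.0659 with 15 N. Now I slide along pump -y.

send_rows --motion '[{"xyz": [0.0,-0.001,0],"rot": [0,0,0],"grip": 0},{"xyz": [0.0001,-0.003,0],"rot": [0,0,0],"grip": 0},{"xyz": [0.0002,-0.005,0],"rot": [0,0,0],"grip": 0},{"xyz": [0.0003,-0.007,0],"rot": [0,0,0],"grip": 0},{"xyz": [0.0004,-0.009,0],"rot": [0,0,0],"grip": 0},{"xyz": [0.0005,-0.011,0],"rot": [0,0,0],"grip": 0},{"xyz": [0.0006,-0.013,0],"rot": [0,0,0],"grip": 0},{"xyz": [0.0007,-0.015,0],"rot": [0,0,0],"grip": 0}]'

```text
time: 7.15
tcp_pos: [0.4716, 0.2255, 0.0659]
ee_rot: [-0.488, 0.488, 0.512, -0.511]
ft_force: [-4.8, 0.3, 14.3]
opening: 0.002
```

```bash
python3 snap.py 6 wrist side; python3 -c "
import cv2
im=cv2.imread('pics/side6.png')[140:280,180:360];cv2.imwrite('pics/side6z.png',cv2.resize(im,None,fx=4.2,fy=4.2,interpolation=2))"
```

```text
7.15 [0.4716 0.2255 0.0659] [-4.84  0.27 14.29]
```

View pics/side6z.png

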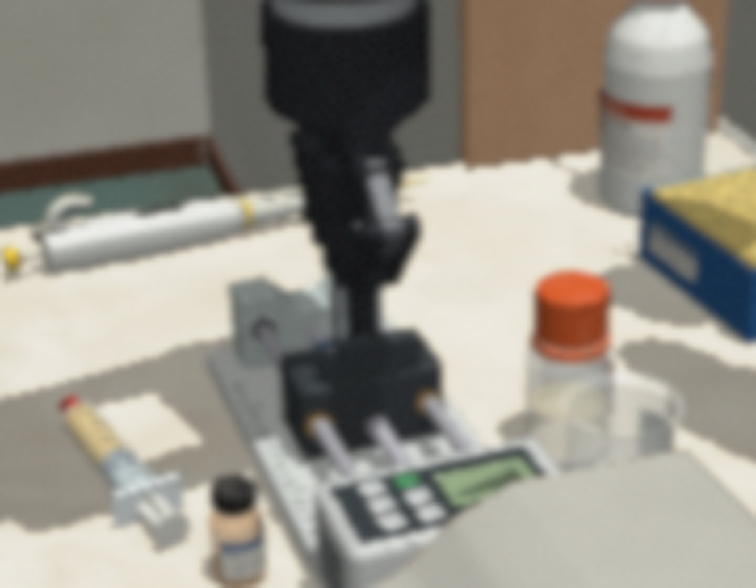

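View pics/wrist6.png

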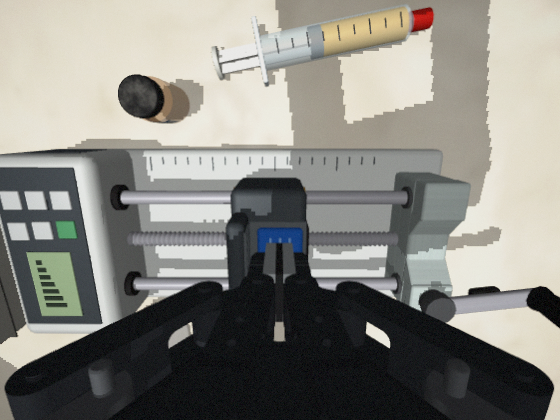

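The block moved along with the fingertip and the button is still down. I'll continue.

send_rows --motion '[{"xyz": [0.0002,-0.004,0],"rot": [0,0,0],"grip": 0},{"xyz": [0.0004,-0.008,0],"rot": [0,0,0],"grip": 0},{"xyz": [0.0006,-0.013,0],"rot": [0,0,0],"grip": 0},{"xyz": [0.0008,-0.018,0],"rot": [0,0,0],"grip": 0},{"xyz": [0.001,-0.023,0],"rot": [0,0,0],"grip": 0},{"xyz": [0.0012,-0.028,0],"rot": [0,0,0],"grip": 0},{"xyz": [0.0014,-0.032,0],"rot": [0,0,0],"grip": 0},{"xyz": [0.0016,-0.035,0],"rot": [0,0,0],"grip": 0}]'

```text
time: 8.05
tcp_pos: [0.4733, 0.1903, 0.0659]
ee_rot: [-0.488, 0.488, 0.512, -0.511]
ft_force: [-6.4, 0.0, 14.1]
opening: -0.0
```

```bash
python3 snap.py 7 wrist
```

```text
8.05 [0.4733 0.1903 0.0659] [-6.37  0.03 14.1 ]
```

View pics/wrist7.png

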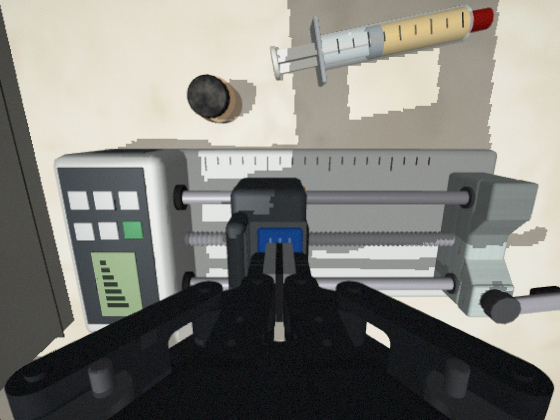

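send_rows --motion '[{"xyz": [0,-0.004,0],"rot": [0,0,0],"grip": 0},{"xyz": [0,-0.008,0],"rot": [0,0,0],"grip": 0},{"xyz": [0,-0.012,0],"rot": [0,0,0],"grip": 0},{"xyz": [0.0002,-0.016,0],"rot": [0,0,0],"grip": 0},{"xyz": [0.0004,-0.019,0],"rot": [0,0,0],"grip": 0},{"xyz": [0.0004,-0.0215,0],"rot": [0,0,0],"grip": 0},{"xyz": [0.0005,-0.024,0],"rot": [0,0,0],"grip": 0},{"xyz": [0.0005,-0.024,0],"rot": [0,0,0],"grip": 0}]'

```text
time: 8.9
tcp_pos: [0.4744, 0.166, 0.0659]
ee_rot: [-0.487, 0.489, 0.513, -0.511]
ft_force: [-2.9, -0.6, 12.7]
opening: -0.001
```

```bash
python3 snap.py 8 wrist
```

```text
8.9 [0.4744 0.166  0.0659] [-2.86 -0.55 12.72]
```

View pics/wrist8.png

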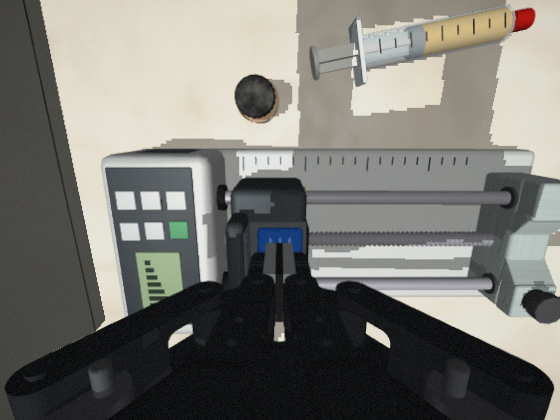

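send_rows --motion '[{"xyz": [0,-0.0015,0],"rot": [0,0,0],"grip": 0},{"xyz": [0,-0.003,0],"rot": [0,0,0],"grip": 0},{"xyz": [0.0002,-0.0045,0],"rot": [0,0,0],"grip": 0},{"xyz": [0.0002,-0.006,0],"rot": [0,0,0],"grip": 0},{"xyz": [0.0002,-0.0075,0],"rot": [0,0,0],"grip": 0},{"xyz": [0.0002,-0.0075,0],"rot": [0,0,0],"grip": 0}]'

```text
time: 9.55
tcp_pos: [0.4747, 0.16, 0.0659]
ee_rot: [-0.488, 0.488, 0.514, -0.51]
ft_force: [-2.8, 6.7, 12.2]
opening: -0.003
```

send_rows --motion '[{"xyz": [0,-0.0015,0],"rot": [0,0,0],"grip": 0},{"xyz": [0,-0.003,0],"rot": [0,0,0],"grip": 0},{"xyz": [0,-0.003,0],"rot": [0,0,0],"grip": 0},{"xyz": [0,-0.003,0],"rot": [0,0,0],"grip": 0}]'

```text
time: 9.95
tcp_pos: [0.475, 0.1578, 0.0659]
ee_rot: [-0.488, 0.488, 0.514, -0.509]
ft_force: [-1.2, 9.2, 9.7]
opening: 0.002
```

```bash
python3 snap.py 9 wrist side; python3 - <<'E'
from h import *
c=load("pics/wrist9.npz")
p=c['p'].astype(int)
cv2.imwrite("pics/wrist9z.png",cv2.resize(c['p'][140:310,180:360,::-1],None,fx=3.5,fy=3.5,interpolation=2))
cv2.imwrite("pics/side9z.png",cv2.resize(load("pics/side9.npz")['p'][140:280,180:360,::-1],None,fx=4.2,fy=4.2,interpolation=2))
E
```

```text
9.95 [0.475  0.1578 0.0659] [-1.16  9.17  9.73]
```

View pics/wrist9z.png

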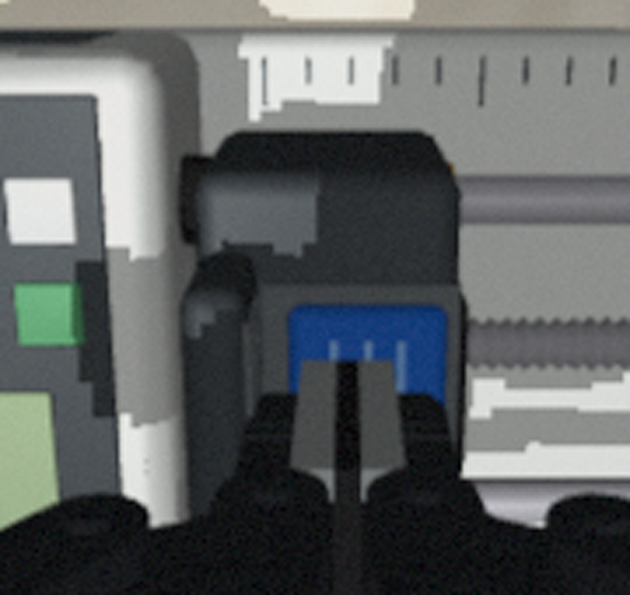

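View pics/side9z.png

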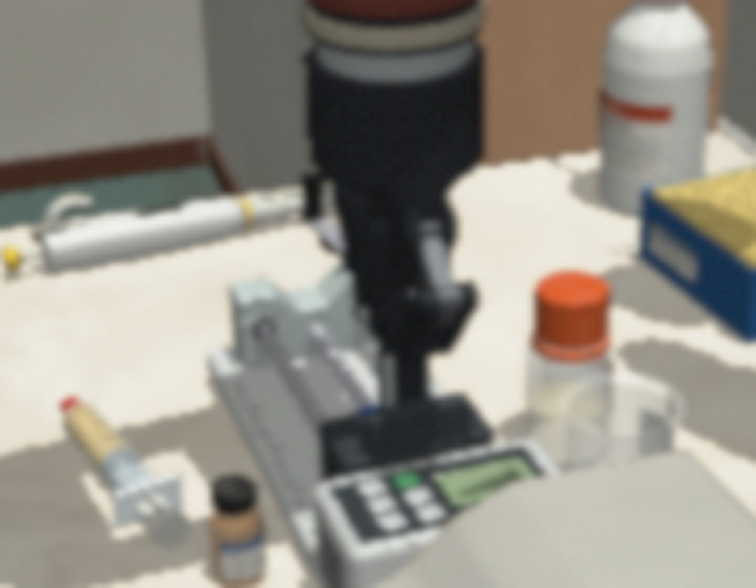

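send_rows --motion '[{"xyz": [0,-0.0015,-0.0005],"rot": [0,0,0],"grip": 0},{"xyz": [0,-0.003,-0.0005],"rot": [0,0,0],"grip": 0},{"xyz": [0,-0.0045,-0.0005],"rot": [0,0,0],"grip": 0},{"xyz": [0,-0.0045,-0.0005],"rot": [0,0,0],"grip": 0}]'

```text
time: 10.45
tcp_pos: [0.475, 0.1574, 0.066]
ee_rot: [-0.491, 0.486, 0.517, -0.506]
ft_force: [-1.7, 24.6, 8.4]
opening: 0.0
```

```bash
python3 snap.py 10 wrist; python3 - <<'E'
from h import *
for n,lo,hi in(("wrist9",0,420),("wrist10",0,420)):
    c=load(f"pics/{n}.npz"); p=c['p'].astype(int)
    m=((p[...,2]>p[...,0]+40)&(p[...,2]>p[...,1]+35)); m[:200]=0;m[290:]=0;m[:,:220]=0;m[:,330:]=0
    v,u=np.nonzero(m); w=plane(c,np.c_[u,v],.066); print(n,"min",w.min(0),"max",w.max(0))
E
```

```text
10.45 [0.475  0.1574 0.066 ] [-1.67 24.64  8.45]
wrist9 min [0.45554491 0.14957438 0.066     ] max [0.47042789 0.17308323 0.066     ]
wrist10 min [0.45561205 0.14965249 0.066     ] max [0.47112025 0.17320127 0.066     ]
```

The block is hard against its stop: Fy is 24.6 N against the thumb rest with no motion, the button is still down, and it has travelled about 80.5 mm. I'll relieve the side push and then lift.

send_rows --motion '[{"xyz": [0,0.002,0],"rot": [0,0,0],"grip": 0},{"xyz": [0,0.004,0],"rot": [0,0,0],"grip": 0},{"xyz": [0,0.005,0],"rot": [0,0,0],"grip": 0},{"xyz": [0,0.005,0],"rot": [0,0,0],"grip": 0}]'

```text
time: 10.9
tcp_pos: [0.475, 0.1578, 0.0659]
ee_rot: [-0.488, 0.488, 0.514, -0.51]
ft_force: [-1.7, 5.5, 13.0]
opening: -0.004
```

send_rows --motion '[{"xyz": [0,0,0.004],"rot": [0,0,0],"grip": 0},{"xyz": [0,0.001,0.009],"rot": [0,0,0],"grip": 0},{"xyz": [0,0.004,0.016],"rot": [0,0,0],"grip": 0},{"xyz": [0,0.004,0.04],"rot": [0,0,0],"grip": 0},{"xyz": [0,0.004,0.085],"rot": [0,0,0],"grip": 0},{"xyz": [-0.03,0.03,0.13],"rot": [0,0,0],"grip": 0},{"xyz": [-0.06,0.05,0.15],"rot": [0,0,0],"grip": 0},{"xyz": [-0.06,0.05,0.15],"rot": [0,0,0],"grip": 0}]'

```text
time: 11.7
tcp_pos: [0.4126, 0.2081, 0.2177]
ee_rot: [-0.486, 0.488, 0.515, -0.51]
ft_force: [1.0, -0.6, 1.2]
opening: 0.0
```

```bash
python3 snap.py 11 wrist side top; python3 - <<'E'
from h import *
c=load("pics/wrist11.npz"); p=c['p'].astype(int)
m=((p[...,2]>p[...,0]+40)&(p[...,2]>p[...,1]+35)); print(np.argwhere(m).min(0),np.argwhere(m).max(0))
cv2.imwrite("pics/side11z.png",cv2.resize(load("pics/side11.npz")['p'][140:280,180:360,::-1],None,fx=4.2,fy=4.2,interpolation=2))
E
```

```text
11.7 [0.4126 0.2081 0.2177] [ 0.98 -0.57  1.21]
[234 220] [264 243]
```

View pics/wrist11.png

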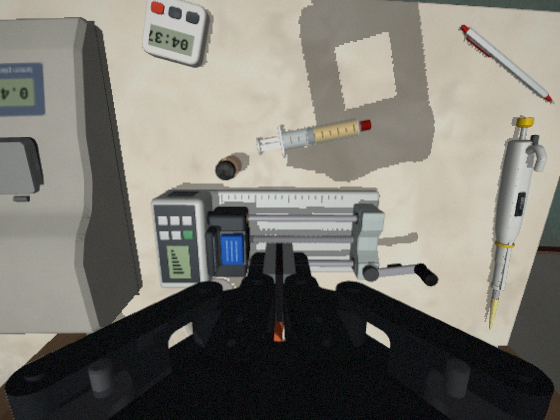

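View pics/side11z.png

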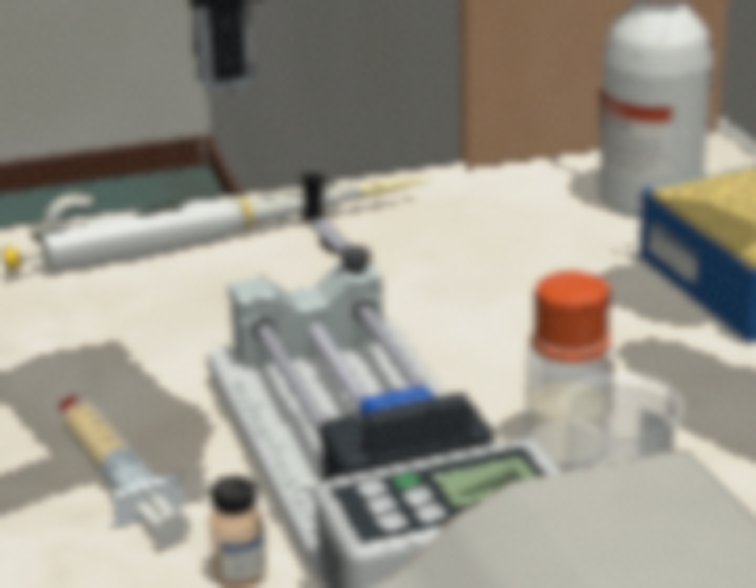

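View pics/top11.png

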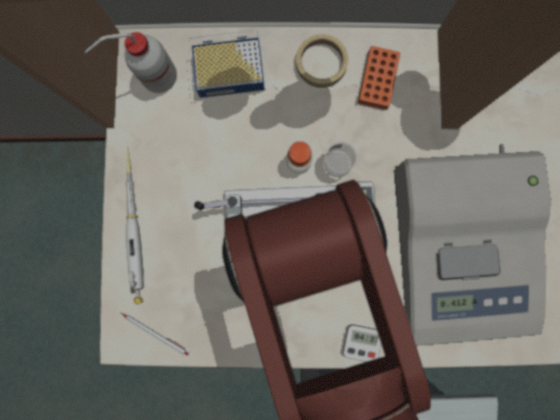

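```bash
python3 - <<'E'
from h import *
c=load("pics/wrist11.npz"); p=c['p'].astype(int)
m=((p[...,2]>p[...,0]+40)&(p[...,2]>p[...,1]+35)); v,u=np.nonzero(m)
w=plane(c,np.c_[u,v],.071); print("button",cv2.minAreaRect((w[:,:2]*1000).astype(np.float32)), np.median(c['position'][2]-c['d'][m]))
t=load("pics/top11.npz")
k=plane(t,[[199,206]],.096)[0]; pv=plane(t,[[232.3,201.2]],.075)[0]; d=(k-pv)[:2]
print("knob",k,"pivot",pv,"len",np.hypot(*d),"retainer",np.pi-np.arctan2(d[1],d[0])+np.radians(2.3))
for a in((299.5,155),(329,263)): pass
a=load("pics/top0.npz")['p'].astype(int);b=t['p'].astype(int)
o=lambda p:(p[...,0]>p[...,1]+60)
for lo in((130,180,280,320),):
    for q in(a,b):
        mm=o(q)[lo[0]:lo[1],lo[2]:lo[3]];print("bottle cap",np.argwhere(mm).mean(0))
s0=load("pics/side0.npz")['p'].astype(int);s1=load("pics/side11.npz")['p'].astype(int)
df=np.abs(s0-s1).max(-1)
for n,(x0,x1,y0,y1) in dict(syr=(190,226,230,270),vial=(228,244,252,282),bot=(303,332,203,250),bk=(318,345,230,250)).items(): print(n,np.percentile(df[y0:y1,x0:x1],95))
E
```

```text
button ((471.7168273925781, 162.18470764160156), (34.540775299072266, 24.15271759033203), 2.753040313720703) 0.04729932150547955
knob [0.48330787 0.36451742 0.096     ] pivot [0.49337497 0.31303396 0.075     ] len 0.052458492022782216 retainer 1.4178349352333532
bottle cap [22.05923345 19.41463415]
bottle cap [22.14803625 19.64954683]
syr 81.0
vial 5.0
bot 4.0
bk 4.0
```

```bash
python3 - <<'E'
from h import *
for n in("side0","side11"):
    q=load(f"pics/{n}.npz")['p'].astype(int)[225:275,185:230]
    m=(q[...,0]>q[...,1]*1.8+20); print("cap",m.sum(),np.argwhere(m).mean(0))
from plant import ctrl
print(ctrl.get_obs()['joint_vel'].round(4)); ctrl.sign_off()
E
```

```text
cap 0 [nan nan]
cap 0 [nan nan]
[-0.0185  0.0292  0.0117  0.0037 -0.0027 -0.0004]
the job is handed in; nothing more can be done<stdin>:4: RuntimeWarning: Mean of empty slice.
  ret = um.true_divide(
```

The pump is ready and the job is handed in at about 11.9 s of the 43 s allowed; no verdict is reported.

**Retainer:** I pushed the knob aside with the shut fingertips until the arm met its open stop, where the reaction rose to about 8 N. The last top view gives about 1.42 rad; at least 1.25 is needed.

**Pusher block:** I held the button fully down with 8–15 N and slid the block about 80 mm back. It then stood firm against about 25 N at the thumb rest, with the button still down. I eased the side push and lifted off. The last wrist view puts the button at y = 162 mm in the world frame, against about 161 mm while pressed at the stop. Its apparent size fits the button being up. The 1 mm difference is within the camera error.

**Loose objects:** The bottle cap's centroid in the top view shifted less than a quarter of a pixel. The vial, bottle and beaker areas of the side view are unchanged.

**Checks that failed or disagreed:**
- The side-view difference over the syringe was large, most likely because of the arm's shadow.
- My colour check of the syringe's red cap found no pixels, so it settled nothing. In the zoomed side pictures the syringe lies where it was by eye, and the fingers stayed at least 65 mm above the worktop.
- The depth reading on the button was about 20 mm too low, so I did not use it.

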